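# Set and lock the lamp stand's sliding leg at its mark, and keep hold of it

## Robot

A 6-joint arm with a two-finger parallel gripper is mounted at the origin on the work surface. World frame = base frame: x ahead of the robot, y to its left, z up, the work surface at z = 0. Lengths are in m, angles in rad, forces in N, time in s.
With the tool pointing down it reaches from about 0.35 to 0.725 m from the base axis. Payload 6 kg.
Tool frame: the origin (TCP) lies between the finger pads; the fingertips stand ahead of it and the grasp point (between the pads) lies 2 mm behind it (env.tip_reach is the z of the fingertips in the tool frame, in m); z points along the fingers, y is the line along which they close (so a half turn about z gives the same grasp; the last joint's range is limited). The gripper opens to 85 mm and grips with 20 to 120 N. Pads are 22 mm wide; open, the fingers measure 114 mm over their backs; the gripper's body (76 mm by 85 mm) begins 54 mm behind the grasp point. The pads swing forward as they close: fully open they stand 13 mm farther back than shut.
Start: joints at [1.452, 0.04, 0.085, 0, -1.615, -0.334], TCP at [0.262, 0.54, 0.248] pointing down, gripper open.
Joint ranges: [-2.56, 2.56], [-1.29, 2.01], [-1.08, 1.49], [-3.29, 1.98], [-2.81, -0.18], [-2.99, 2.99]. Speed limits (rad/s): [2.57, 2.57, 3.01, 3.14, 3.14, 3.14].

## Interface

Orientations are given as [roll, pitch, yaw] about the fixed x, y, z axes, in that order (R = Rz(yaw) Ry(pitch) Rx(roll)).
In Python, from station import env gives the robot as it stands. The module is installed in compiled form; this text tells all that it offers.
- The arm moves only by the tool servo_tool, never from a script. Its argument "plan" is a list of rows, each an object with "dp": the shift along the world's x, y, z normalised to -1 to 1, where 1 is 1 m, a list of three; "rot": the turn, a rotation vector about the world's x, y, z normalised to -1 to 1, where 1 is pi/4 rad, a list of three; "claw": the opening, from 0 (shut) to 1 (fully open). In form: [{"dp": [tx, ty, tz], "rot": [ax, ay, az], "claw": claw}, ...]. A call has 1 to 12 rows; each row shifts and turns the commanded pose from where the row before left it; what a row does not reach is not made up. A row lasts 1/10 s, in which the tool goes at most 50 mm and 8.59 degrees, less where a joint would pass 70% of its speed; a pose out of reach is approached as far as the arm can. A call with a number of a shift or a turn outside -1 to 1 is refused whole. A call with a gripper value outside its range is refused whole. The fingers move at their own pace and stop on an object; "squeeze" is the grip in N (left out, the last holds). Time passes only in rows, so rows that do not move let the fingers close. It gives the time, the measured TCP pose, the force, the opening and the grip force at its end, in the units of the state.
- env.get_state(): the state, without advancing time (a new reading comes with each control period).
- env.capture(name): name is "scene" or "top" or "wrist"; returns the picture (480x640x3 uint8, red, green, blue); there is no depth.
- env.calibration(name): a dict with "mtx" (3x3 intrinsics, pixels), "pose" (4x4, takes a point from camera to world coordinates). Camera axes: x right, y down, z forward; pixel columns grow to the right and rows downward; lengths in m; the calibration is good to about 2 mm. A picture is of the moment at which its call begins: read the wrist's pose just before it. calibration takes no time and is no camera call; for the wrist camera it gives the pose at the moment of the call.
- env.hand_in(): hands the job in; it is judged then, once.
Trained networks look in the newest picture that a camera, given by its name, has taken for a name from the list of things; names that differ only in an ending like _2 or _b are one class to them, and where a whole thing is asked for, a point or a joint stands for the part that bears it (a point fixed in the world has none). Each returns a list of dicts, best first, with "confidence" (0 to 1); they miss things now and then, are a little off and sometimes report something else, mostly with a low value. They report only what shows in the picture. A call takes as long as a camera call. They do not tell look-alikes from the thing itself.
- env.boxes_of(camera, thing): "box" ([centre column, centre row, width, height] in pixels, round what is visible of it).
- env.masks_of(camera, thing): "pixels" (480x640 bool, what is visible of it) and "box" ([centre column, centre row, width, height] in pixels, round what is visible of it).
- env.spot_point(camera, thing): "pixel" ([column, row] in pixels: a listed point, or the origin of a listed thing).
The state is a dict: "clock": time; "qpos": joint angles; "qvel": joint speeds; "tau": joint torques, N m; "ee_pos": TCP position; "ee_rot": TCP orientation; "contact_force": force on the tool from outside, world axes, zero at the start; "ft_torque": the same for the moment, N m; "width": finger opening in m; "gripper_force": force on a finger pad.
Only numpy, scipy, OpenCV 4.12 (cv2) and the standard library are available. Lean on these libraries where they do the work, as an engineer would, in place of code of your own. Each camera call takes 0.05 s, during which the arm holds its last target. There are 200 camera calls.

## Task

The inspection-lamp stand on the ink bench is unlocked and its leg stands too high: push the sliding leg down against its spring until the lower edge of the broad band engraved on it is level with the top rim of the collar, and hold it there. Without letting the leg move or go, slide the cam lever clockwise (seen from above) round the collar until it is fully closed. Finish still gripping the leg at its mark with the lever closed, and leave everything else on the bench where it is.

Things in the scene. Friction and masses are not known exactly. Their poses are not given: they have to be found in the camera images.
- leg_tube: sliding leg of the stand: upright round aluminium tube, 22 mm diameter; slides up and down in the collar and turns freely about its axis there. Origin on its axis at the lower edge of the broad (6 mm) dark engraved band, the length mark; the rings below it are 1 mm lines. Plain tube to 54 mm above the origin, then cap and screw stub, top end 64 mm above the origin. z up
- leg_grip (a point): on the leg's axis, 28 mm above the mark: a good place to grip from above. With the mark at the rim, fingers there end clear of the collar (if they reach less than 25 mm below this point) and stand beside the lever's paddle, so that the hand can push the paddle round by turning with the leg
- collar_rim (a point): centre of the top rim (radius 20 mm) of the stand's black collar, on the leg's axis, 140 mm above the bench; z up. The stand (round iron base 170 mm across and 17 mm high, outer tube 30 mm, collar 44 mm) is too heavy to shift
- leg (a joint): height of the leg's mark above the collar's rim, m: 0 = level, positive = leg too high; travel -0.025 to 0.118, starts at 0.06 to 0.11. A spring pushes the leg up, sleeve friction brakes it: pushing it down to the mark takes up to about 10 N, and if let go there with the lever open it rises again by about 50 mm
- lever (a joint): turn of the cam lever, rad: 0 fully open, 1.05 fully closed against its stop, growing clockwise seen from above; starts at 0 to 0.2. It stays where it is left; friction 0.2 N m, a little more near closed, where it clamps the leg
- paddle (a point): middle of the lever's paddle. The lever is a grey ring round the collar with one upright radial plate, the paddle, 8 mm thick (11 mm at its outer edge), from 16 to 61 mm off the leg's axis and from 2 to 36 mm above the rim; this point is 36 to 40 mm off the leg's axis, 19 mm above the rim. Its x axis points outward along the paddle, z up. It swings round the leg (centre 4 mm off the leg's axis)
- jar_a: bystander, ink jar 62 mm across, 62 mm high, near the stand; origin under its base
- jar_b: bystander, ink jar 62 mm across, 62 mm high, near the stand; origin under its base
- jar_c: bystander, small ink jar 52 mm across, 55 mm high, near the stand; origin under its base
- bottle: bystander, white bottle 60 mm across, 150 mm high, beyond the stand; origin under its base
- ink_spatula: bystander, ink spatula 210 mm long lying flat on the bench; origin under its middle
- lamp_head: bystander, the lamp's head, a flat bar 250 x 62 mm, 29 mm high, lying on the bench; origin under the bar
There are look-alikes about, which are no part of the job. Leave any orange look-alike of the part that bears leg_tube alone.

How it is judged:
On the way, in this order (a step that is already met when the one before it is completed fails the run):
1. the leg is gripped and held with its mark at the collar's rim while the lever is still open (value of joint leg between -0.004 and 0.004 m and contact force between the fingers and leg_tube above 3 N and value of joint lever below 0.35 rad), for 0.3 s.
2. the lever is fully closed with the leg still held at its mark (value of joint leg between -0.004 and 0.004 m and contact force between the fingers and leg_tube above 3 N and value of joint lever above 0.98 rad), for 0.2 s.
At the end, for the whole second after the job is handed in: The program ends with the fingers still gripping the leg (contact over 3 N), its mark within 4 mm of the collar's rim and at rest, the cam lever within 0.07 rad of its closed stop, and the bystanders within 25 mm of where they were (all of step 2 and linear speed of leg_tube below 0.01 m/s and distance of each of jar_a, jar_b, jar_c, bottle, ink_spatula, lamp_head from where it was at the start of the episode below 0.025 m); the arm keeps its last pose, push and grip.
It fails at once if the lever is swung towards closed while the leg is more than 7 mm off its mark (value of joint lever above 0.5 rad and (value of joint leg above 0.007 m or value of joint leg below -0.007 m)).
It fails at once if the leg is let go while the lever is being closed or after (value of joint lever above 0.5 rad and contact force between the fingers and leg_tube below 0.5 N).
It fails at once if a bystander is knocked away (distance of any of jar_a, jar_b, jar_c, bottle, ink_spatula, lamp_head from where it was at the start of the episode above 0.04 m).
It also fails if it takes over 35 s, if anything falls off the work surface, if the arm or the gripper's body presses on something with over 40 N, if the wrist force passes 120 N, or if a joint passes its speed limit or range.

## Working session

There is one attempt and no reset: what is moved stays moved. The work goes in short steps, Python scripts to look and compute and a tool call to move; the robot and the scene stay as the last step left them, time stands still between calls to the robot, and variables do not carry over. Pictures are saved under pics/ and viewed, at most 10 in all, crops included, and the job is handed in when it is done.

Besides the shell and the picture viewer there is one more tool, called as name([rows], argument=value, ...), one row to a line, values as JSON. servo_tool: Moves the arm, as the interface text tells. Its arguments: {"type":"object","properties":{"plan":{"type":"array","items":{"type":"object","properties":{"dp":{"type":"array","items":{"type":"number"}},"rot":{"type":"array","items":{"type":"number"}},"claw":{"type":"number"}}}},"squeeze":{"type":"number"}},"required":["plan"]}

```bash
mkdir -p pics; cat > h.py <<'E'
from station import env
import numpy as np, cv2
def save(cam,name):
    im=env.capture(cam); cv2.imwrite(f'pics/{name}.png',im[:,:,::-1]); return im
def ray(cam,px,cal=None):
    c=cal or env.calibration(cam); K=np.array(c['mtx']);P=np.array(c['pose'])
    d=P[:3,:3]@np.linalg.inv(K)@np.array([px[0],px[1],1.]); return P[:3,3],d/np.linalg.norm(d)
def atz(cam,px,z,cal=None):
    o,d=ray(cam,px,cal); return o+d*(z-o[2])/d[2]
def proj(cam,p,cal=None):
    c=cal or env.calibration(cam); K=np.array(c['mtx']);P=np.array(c['pose'])
    q=K@(P[:3,:3].T@(np.array(p)-P[:3,3])); return q[:2]/q[2]
def tri(a,b):
    (o1,d1),(o2,d2)=a,b
    A=np.array([d1,-d2]).T; t=np.linalg.lstsq(A,o2-o1,rcond=None)[0]
    p,q=o1+t[0]*d1,o2+t[1]*d2; return (p+q)/2,np.linalg.norm(p-q)
E
python3 - <<'E'
from h import *
np.set_printoptions(precision=4,suppress=True)
for cam in ('scene','top'):
    save(cam,cam)
    for t in ('leg_tube','leg_grip','collar_rim','paddle'):
        for r in env.spot_point(cam,t)[:3]: print(cam,t,np.round(r['pixel'],1),round(r['confidence'],2), atz(cam,r['pixel'],{'collar_rim':.14,'paddle':.159}.get(t,.22)))
    print(np.array(env.calibration(cam)['pose'])[:3,3])
s=env.get_state();print(s['clock'],s['ee_pos'],s['ee_rot'],s['width'],env.tip_reach)
E
```

```text
scene leg_tube [301.9 223.7] 0.88 [ 0.5588 -0.0249  0.22  ]
scene leg_tube [258.8 263.4] 0.62 [ 0.6427 -0.1429  0.22  ]
scene leg_tube [362.3 175.2] 0.44 [0.4498 0.1536 0.22  ]
scene leg_grip [216.3 296.5] 0.67 [ 0.7042 -0.248   0.22  ]
scene leg_grip [305.5 219.3] 0.59 [ 0.5484 -0.0139  0.22  ]
scene leg_grip [357.7 169.9] 0.54 [0.4309 0.1465 0.22  ]
scene collar_rim [306.5 246.3] 0.91 [ 0.5768 -0.0191  0.14  ]
scene collar_rim [217.1 300.8] 0.7 [ 0.676  -0.2555  0.14  ]
scene paddle [229.7 306.7] 0.83 [ 0.7065 -0.2272  0.159 ]
scene paddle [316.2 251.6] 0.55 [ 0.6074 -0.0009  0.159 ]
[ 1.2587 -0.1369  1.3389]
top leg_tube [263.6 317.9] 0.66 [0.3965 0.1541 0.22  ]
top leg_tube [351.2 224.2] 0.53 [ 0.5859 -0.0233  0.22  ]
top leg_tube [449.1 189.1] 0.46 [ 0.6583 -0.2251  0.22  ]
top leg_grip [452.  183.5] 0.7 [ 0.67   -0.2313  0.22  ]
top leg_grip [259.5 318.6] 0.58 [0.3951 0.1624 0.22  ]
top leg_grip [355.5 227.8] 0.46 [ 0.5785 -0.032   0.22  ]
top collar_rim [262.9 321. ] 0.9 [0.382  0.1653 0.14  ]
top collar_rim [352.1 232.7] 0.66 [ 0.5752 -0.0305  0.14  ]
top collar_rim [455.8 185. ] 0.62 [ 0.682  -0.2626  0.14  ]
top paddle [243.6 308.9] 0.77 [0.4097 0.2046 0.159 ]
top paddle [336.7 220.5] 0.57 [0.6003 0.0042 0.159 ]
top paddle [478.7 287.1] 0.38 [ 0.4559 -0.3009  0.159 ]
[0.4878 0.0395 1.1656]
0.5 [0.2624 0.5395 0.2482] [ 3.1414 -0.     -0.4528] 0.08524090300241244 0.017
```

View pics/scene.png

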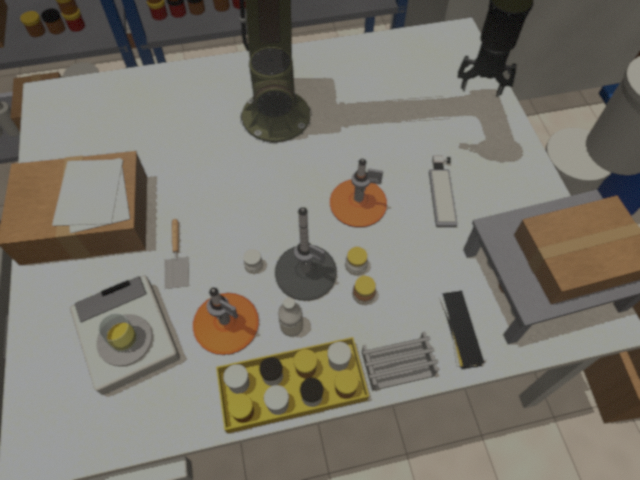

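View pics/top.png

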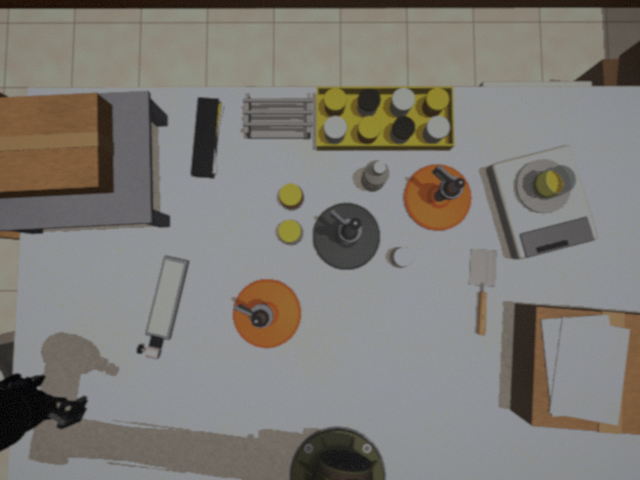

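The real stand is the dark one in the middle, at about (305,262) in scene and (347,235) in top. Both orange stands are look-alikes. Its paddle points left and up in the top view, about (325,217).

```bash
python3 - <<'E'
from h import *
np.set_printoptions(precision=4,suppress=True)
for n,a,b in (('rim',(306.5,246.3),(352.1,232.7)),('pad',(316.2,251.6),(336.7,220.5)),('legmark',(301.9,223.7),(351.2,224.2))):
    print(n,*tri(ray('scene',a),ray('top',b)))
for z in (.14,.2,.25,.3): print(z,proj('scene',(.577,-.026,z)),proj('top',(.577,-.026,z)))
s=env.get_state(); c=env.calibration('wrist'); P=np.array(c['pose']); print(P, c['mtx'], s['ee_pos'])
E
```

```text
rim [ 0.5764 -0.0248  0.1421] 0.011346550443067153
pad [0.6013 0.0021 0.1471] 0.0034176131660068024
legmark [ 0.5814 -0.0247  0.2547] 0.007588777044734763
0.14 [303.8292 246.8947] [350.0831 231.9042]
0.2 [303.2028 234.4714] [351.9056 229.4121]
0.25 [302.6425 223.3579] [353.6053 227.0877]
0.3 [302.0434 211.4765] [355.4998 224.4971]
[[-0.4368 -0.8565 -0.2751  0.3332]
 [-0.8996  0.416   0.1331  0.5062]
 [ 0.0004  0.3056 -0.9522  0.3732]
 [ 0.      0.      0.      1.    ]] [[408.9039   0.     319.8223]
 [  0.     408.9039 233.8646]
 [  0.       0.       1.    ]] [0.2624 0.5395 0.2482]
```

servo_tool([
  {"dp": [0,0,0.04],"rot": [0,0,0],"claw": 1},
  {"dp": [0,0,0.04],"rot": [0,0,0],"claw": 1},
  {"dp": [0.01,-0.02,0.04],"rot": [0,0,0],"claw": 1},
  {"dp": [0.02,-0.036,0.03],"rot": [0,0,0],"claw": 1},
  {"dp": [0.02,-0.036,0.0],"rot": [0,0,0],"claw": 1},
  {"dp": [0.02,-0.036,0.0],"rot": [0,0,0],"claw": 1},
  {"dp": [0.02,-0.036,0.0],"rot": [0,0,0],"claw": 1},
  {"dp": [0.02,-0.036,0.0],"rot": [0,0,0],"claw": 1},
  {"dp": [0.02,-0.036,0.0],"rot": [0,0,0],"claw": 1},
  {"dp": [0.02,-0.036,0.0],"rot": [0,0,0],"claw": 1},
])

```text
clock: 1.5
ee_pos: [0.4125, 0.2666, 0.398]
ee_rot: [-3.141, -0.0, -0.452]
contact_force: [0.4, 0.8, 0.8]
width: 0.0855
gripper_force: 0.0
```

servo_tool([
  {"dp": [0.0205,-0.0366,0],"rot": [0,0,0.133],"claw": 1},
  {"dp": [0.0205,-0.0366,0],"rot": [0,0,0.133],"claw": 1},
  {"dp": [0.0205,-0.0366,0],"rot": [0,0,0.133],"claw": 1},
  {"dp": [0.0205,-0.0366,0],"rot": [0,0,0.133],"claw": 1},
  {"dp": [0.0205,-0.0366,0],"rot": [0,0,0.133],"claw": 1},
  {"dp": [0.0205,-0.0366,0],"rot": [0,0,0.133],"claw": 1},
  {"dp": [0.0205,-0.0366,0],"rot": [0,0,0.133],"claw": 1},
  {"dp": [0.021,-0.036,0],"rot": [0,0,0.133],"claw": 1},
  {"dp": [0,0,0],"rot": [0,0,0],"claw": 1},
])

```text
clock: 2.4
ee_pos: [0.5779, -0.0276, 0.396]
ee_rot: [3.141, 0.003, 0.381]
contact_force: [-0.6, 0.4, 0.2]
width: 0.0854
gripper_force: 0.0
```

```bash
python3 - <<'E'
from h import *
np.set_printoptions(precision=4,suppress=True)
s=env.get_state();print(s['clock'],s['ee_pos'],s['ee_rot'],s['qpos'])
save('wrist','w1')
for t in ('leg_tube','leg_grip','collar_rim','paddle'):
    for r in env.spot_point('wrist',t)[:3]: print(t,np.round(r['pixel'],1),round(r['confidence'],2), atz('wrist',r['pixel'],{'collar_rim':.14,'paddle':.159}.get(t,.22)))
for z in (.14,.2,.25,.3): print(z,proj('wrist',(.577,-.026,z)))
E
```

```text
2.4 [ 0.5779 -0.0276  0.396 ] [3.1414 0.003  0.3812] [ 0.299   0.0536  0.3717  0.0005 -1.8919  1.6531]
leg_tube [318.1 215.8] 0.91 [ 0.5726 -0.0244  0.22  ]
leg_tube [ 69.3 286.1] 0.75 [0.4431 0.1407 0.22  ]
leg_tube [579.9 179.9] 0.74 [ 0.6708 -0.195   0.22  ]
leg_grip [ 53.  297.9] 0.98 [0.4269 0.1518 0.22  ]
leg_grip [605.9 186.8] 0.94 [ 0.6737 -0.2154  0.22  ]
leg_grip [316.  229.6] 0.64 [ 0.5615 -0.0262  0.22  ]
collar_rim [318.8 183.7] 0.88 [ 0.5813 -0.0199  0.14  ]
collar_rim [ 76.8 284. ] 0.58 [0.3924 0.1712 0.14  ]
collar_rim [581.9 179. ] 0.56 [ 0.6783 -0.2483  0.14  ]
paddle [ 26.8 268.4] 0.91 [0.4031 0.2112 0.159 ]
paddle [591.6 145.1] 0.68 [ 0.7057 -0.2267  0.159 ]
paddle [301.8 155. ] 0.62 [0.6027 0.0052 0.159 ]
0.14 [323.4079 190.3295]
0.2 [324.0325 205.3588]
0.25 [324.7447 222.4975]
0.3 [325.7435 246.5308]
```

View pics/w1.png

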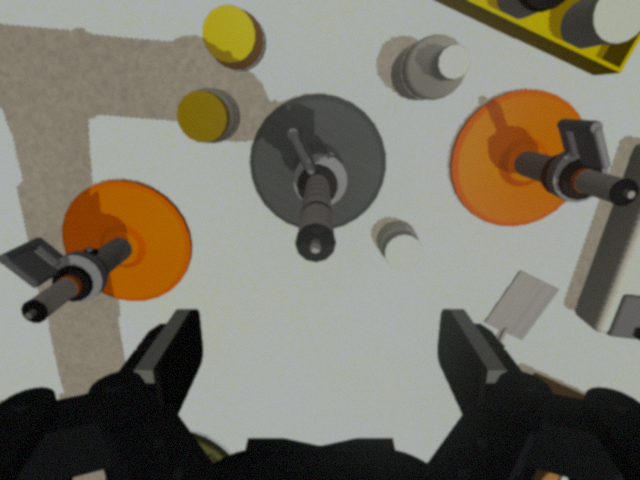

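```bash
python3 - <<'E'
import cv2
im=cv2.imread('pics/w1.png')[110:270,250:390]
cv2.imwrite('pics/w1c.png',cv2.resize(im,None,fx=3.7,fy=3.7,interpolation=cv2.INTER_CUBIC))
E
```

```text
(no output)
```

View pics/w1c.png

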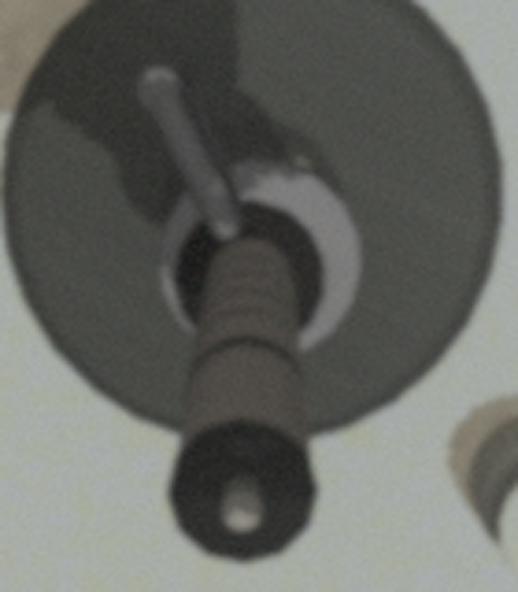

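```bash
cat > fit.py <<'E'
from h import *
from scipy.optimize import least_squares
np.set_printoptions(precision=4,suppress=True)
c=env.calibration('wrist')
xt=np.array([np.cos(.381),np.sin(.381)])
def pts(v):
    x,y,h=v; n=np.array([x,y])+.011*xt
    return [((x,y,.14),(317.6,182.4)),((x,y,.204+h),(315.7,249.2)),((*n,.14+h),(316.5,201.4))]
f=lambda v:np.concatenate([proj('wrist',p,c)-q for p,q in pts(v)])
r=least_squares(f,[.577,-.026,.08]); print(r.x,r.fun)
for px in ((250+160/3.7,110+75/3.7),): print('paddle outer top',atz('wrist',px,.176))
for px in ((250+228/3.7,110+230/3.7),): print('inner top',atz('wrist',px,.176))
print(proj('scene',(*r.x[:2],r.x[2]+.204)),proj('top',(*r.x[:2],r.x[2]+.204)))
E
python3 fit.py
```

```text
[ 0.5816 -0.0181  0.1211] [-0.0639  0.4341 -0.0415  0.4442  0.0972 -0.8495]
paddle outer top [0.621  0.0191 0.176 ]
inner top [ 0.5945 -0.0077  0.176 ]
[305.6339 206.2318] [352.1915 220.575 ]
```

servo_tool([
  {"dp": [0.0025,0.008,0],"rot": [0,0,0],"claw": 1},
  {"dp": [0,0,-0.03],"rot": [0,0,0],"claw": 1},
  {"dp": [0,0,-0.03],"rot": [0,0,0],"claw": 1},
  {"dp": [0,0,-0.03],"rot": [0,0,0],"claw": 1},
  {"dp": [0,0,-0.016],"rot": [0,0,0],"claw": 1},
  {"dp": [0,0,0],"rot": [0,0,0],"claw": 1},
  {"dp": [0,0,0],"rot": [0,0,0],"claw": 1},
])

```text
clock: 3.35
ee_pos: [0.5791, -0.0153, 0.2928]
ee_rot: [3.141, -0.001, 0.384]
contact_force: [0.7, 1.6, 0.3]
width: 0.0855
gripper_force: 0.0
```

```bash
python3 - <<'E'
from h import *
np.set_printoptions(precision=4,suppress=True)
s=env.get_state();print(s['clock'],s['ee_pos'],s['ee_rot'])
im=save('wrist','w2')
for t in ('leg_tube','leg_grip','collar_rim','paddle'):
    for r in env.spot_point('wrist',t)[:2]: print(t,np.round(r['pixel'],1),round(r['confidence'],2))
for z in (.14,.2,.25,.3): print(z,proj('wrist',(.5805,-.0195,z)))
E
```

```text
3.35 [ 0.5791 -0.0153  0.2928] [ 3.1408 -0.001   0.3839]
leg_tube [  8.4 346.5] 0.88
leg_tube [451.2  70.8] 0.68
leg_grip [340.1 320.4] 0.72
collar_rim [  8.7 344.9] 0.93
collar_rim [333.9 223. ] 0.9
paddle [313.2 181.9] 0.65
0.14 [325.975  220.7962]
0.2 [327.5279 249.7466]
0.25 [329.5586 287.6064]
0.3 [333.0073 351.9006]
```

View pics/w2.png

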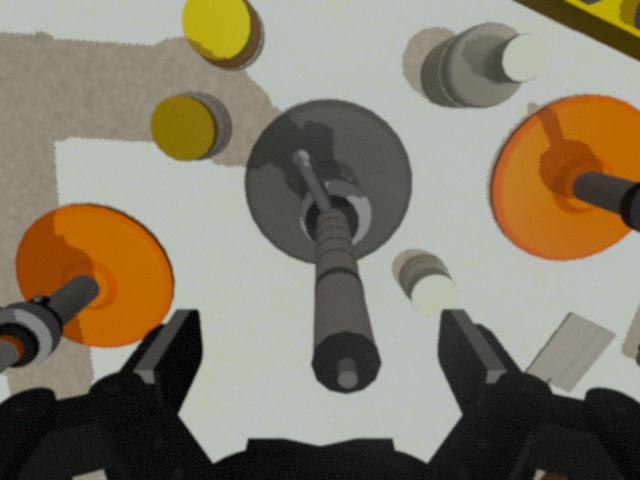

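```bash
python3 - <<'E'
from h import *
from scipy.optimize import least_squares
np.set_printoptions(precision=4,suppress=True)
c=env.calibration('wrist'); xt=np.array([np.cos(.384),np.sin(.384)])
def f(v):
    x,y,h=v; n=np.array([x,y])+.011*xt
    return np.concatenate([proj('wrist',p,c)-q for p,q in [((x,y,.14),(334,219)),((x,y,.204+h),(347,369)),((*n,.14+h),(336,266))]])
r=least_squares(f,[.577,-.026,.08]); print(r.x,r.fun)
g=cv2.cvtColor(cv2.imread('pics/w2.png'),cv2.COLOR_BGR2GRAY); print(g[200:345:1,334:339].mean(1).astype(int))
d=r.x[:2]-env.get_state()['ee_pos'][:2]; print('off along x_tool,y_tool',d@xt,d@[xt[1],-xt[0]])
E
```

```text
[ 0.5813 -0.0234  0.105 ] [-2.4162  2.7474 -0.4492  1.4994  2.2035 -3.8042]
[29 31 32 34 34 37 37 41 52 64 73 77 80 78 79 80 76 70 69 75 80 80 78 80
 78 75 68 70 75 80 80 82 80 81 80 77 70 68 75 79 81 82 82 81 81 83 81 79
 72 68 74 80 81 83 83 83 81 82 83 82 83 83 83 83 84 82 73 60 50 46 47 53
 61 72 80 83 84 83 84 85 83 84 84 83 83 85 84 84 84 83 83 84 83 84 84 84
 84 84 81 84 84 83 84 83 84 85 83 85 85 85 84 84 84 84 85 84 85 84 85 83
 84 84 83 84 84 85 83 84 84 83 84 82 74 60 46 39 37 39 40 39 40 38 40 38
 38]
off along x_tool,y_tool -0.0010432450629154777 0.00782290523107217
```

servo_tool([
  {"dp": [0.002,-0.007,-0.01],"rot": [0,0,0],"claw": 1},
  {"dp": [0,0,-0.01],"rot": [0,0,0],"claw": 1},
  {"dp": [0,0,0],"rot": [0,0,0],"claw": 1},
  {"dp": [0,0,0],"rot": [0,0,0],"claw": 0},
  {"dp": [0,0,0],"rot": [0,0,0],"claw": 0},
  {"dp": [0,0,0],"rot": [0,0,0],"claw": 0},
  {"dp": [0,0,0],"rot": [0,0,0],"claw": 0},
  {"dp": [0,0,0],"rot": [0,0,0],"claw": 0},
  {"dp": [0,0,0],"rot": [0,0,0],"claw": 0},
], squeeze=70)

```text
clock: 4.5
ee_pos: [0.5814, -0.0234, 0.2721]
ee_rot: [3.141, -0.001, 0.382]
contact_force: [3.3, -1.7, 0.1]
width: 0.0204
gripper_force: 68.3
```

```bash
python3 - <<'E'
from h import *
np.set_printoptions(precision=4,suppress=True)
s=env.get_state();print(s['clock'],s['ee_pos'],s['ee_rot'],s['width'],s['gripper_force'],s['contact_force'])
im=save('wrist','w3')
xt=np.array([np.cos(.384),np.sin(.384)])
p=np.array(s['ee_pos'])
for dz in (-.035,-.03,-.025,-.02): print(dz,proj('wrist',(*(p[:2]+.011*xt),p[2]+dz)))
g=cv2.cvtColor(im,cv2.COLOR_RGB2GRAY); print(g[210:345,336:341].mean(1).astype(int))
E
```

```text
4.5 [ 0.5814 -0.0234  0.2721] [ 3.1405 -0.0008  0.3825] 0.020423433060851443 68.29766750335693 [ 3.3123 -1.7157  0.0557]
-0.035 [321.0614 271.0795]
-0.03 [321.1083 275.8376]
-0.025 [321.1578 280.8728]
-0.02 [321.2103 286.21  ]
[38 39 44 49 49 50 51 49 49 49 50 51 50 51 51 53 51 51 54 55 55 56 55 59
 58 60 62 63 64 67 66 65 65 64 64 65 67 73 80 89 96 96 93 88 81 79 76 78
 76 78 78 78 78 79 79 79 79 77 74 73 73 74 80 79 80 82 80 82 81 83 83 83
 85 83 83 82 82 81 77 72 65 58 50 47 48 54 59 67 74 80 82 84 85 85 86 84
 85 84 85 85 85 85 85 84 86 87 85 86 84 84 85 84 85 84 84 85 85 84 85 85
 86 85 85 85 86 85 85 84 83 86 85 84 85 86 85]
```

View pics/w3.png

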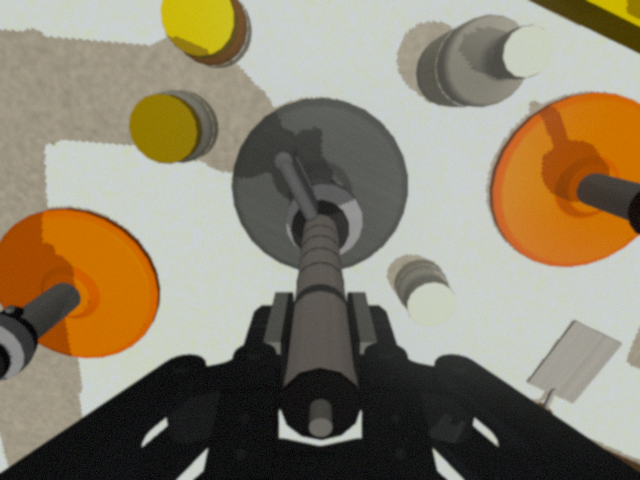

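```bash
python3 - <<'E'
from h import *
g=cv2.cvtColor(cv2.imread('pics/w3.png'),cv2.COLOR_BGR2GRAY); print(g[272:304,319:323].mean(1).astype(int)); print(g[355:385,319:323].mean(1).astype(int))
s=env.get_state();xt=np.array([np.cos(.384),np.sin(.384)]);p=np.array(s['ee_pos'])
for dz in (-.018,-.016,-.014,-.012,.026,.03,.034,.038,.042): print(dz,proj('wrist',(*(p[:2]+.011*xt),p[2]+dz)),proj('wrist',(*(p[:2]),p[2]+dz)))
E
```

```text
[90 89 90 88 90 90 90 90 88 89 86 78 63 49 45 45 46 48 58 75 84 89 89 87
 89 88 89 88 88 88 89 90]
[87 86 86 85 87 87 86 86 86 87 86 83 67 46 22 16 16 19 18 17 20 20 24 20
 25 17 21 19 19 23]
-0.018 [321.256102   288.43618851] [321.24708085 314.02504797]
-0.016 [321.27882842 290.71585905] [321.26921731 316.56423258]
-0.014 [321.30212036 293.05225766] [321.29189282 319.16524828]
-0.012 [321.32599922 295.44752848] [321.31512729 321.83038136]
0.026 [321.92999863 356.03428332] [321.89868248 388.76764603]
0.03 [322.0164508  364.70624029] [321.98156121 398.27433155]
0.034 [322.1090374 373.9935367] [322.07014264 408.43515121]
0.038 [322.20843536 383.964076  ] [322.16503634 419.32002482]
0.042 [322.31542503 394.69613414] [322.26694193 431.00920525]
```

servo_tool([
  {"dp": [0,0,-0.009],"rot": [0,0,0],"claw": 0},
  {"dp": [0,0,-0.009],"rot": [0,0,0],"claw": 0},
  {"dp": [0,0,-0.009],"rot": [0,0,0],"claw": 0},
  {"dp": [0,0,-0.009],"rot": [0,0,0],"claw": 0},
  {"dp": [0,0,-0.009],"rot": [0,0,0],"claw": 0},
  {"dp": [0,0,-0.009],"rot": [0,0,0],"claw": 0},
  {"dp": [0,0,-0.009],"rot": [0,0,0],"claw": 0},
  {"dp": [0,0,-0.009],"rot": [0,0,0],"claw": 0},
  {"dp": [0,0,-0.009],"rot": [0,0,0],"claw": 0},
  {"dp": [0,0,-0.009],"rot": [0,0,0],"claw": 0},
  {"dp": [0,0,-0.009],"rot": [0,0,0],"claw": 0},
  {"dp": [0,0,-0.007],"rot": [0,0,0],"claw": 0},
])

```text
clock: 5.75
ee_pos: [0.5814, -0.0234, 0.1666]
ee_rot: [3.14, -0.002, 0.383]
contact_force: [-0.4, -3.0, 10.8]
width: 0.0205
gripper_force: 69.1
```

```bash
python3 - <<'E'
from h import *
np.set_printoptions(precision=4,suppress=True)
env.capture('wrist')
s=env.get_state();print(s['clock'],s['ee_pos'],s['ee_rot'],s['width'],s['gripper_force'],s['contact_force'],s['ft_torque'])
im=env.capture('wrist')
cv2.imwrite('pics/w4.png',cv2.resize(im[130:330,220:420,::-1],None,fx=3,fy=3,interpolation=cv2.INTER_CUBIC))
E
```

```text
5.8 [ 0.5814 -0.0234  0.1654] [ 3.1403 -0.0011  0.3828] 0.020841906119668983 69.0693747997284 [ 2.4577 -4.2049  6.5192] [-1.3443 -0.7466  0.0136]
```

View pics/w4.png

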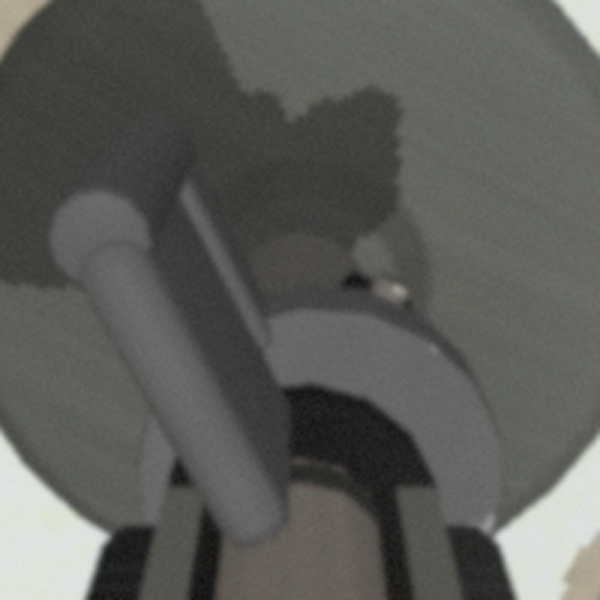

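```bash
python3 - <<'E'
from h import *
g=cv2.cvtColor(env.capture('wrist'),cv2.COLOR_RGB2GRAY)
for c in (322,330): print(c,[(250+i,int(v)) for i,v in enumerate(g[250:306,c-1:c+2].mean(1))])
s=env.get_state();xt=np.array([np.cos(.383),np.sin(.383)]);p=np.array(s['ee_pos']);print(p,s['contact_force'])
for dz in (-.026,-.024,-.022,-.02,-.016): print(dz,proj('wrist',(*(p[:2]+.011*xt),p[2]+dz)))
for r in (.02,.022): print('rim',proj('wrist',(*(p[:2]+r*xt),.14)))
E
```

```text
322 [(250, 102), (251, 101), (252, 100), (253, 101), (254, 101), (255, 101), (256, 95), (257, 79), (258, 56), (259, 33), (260, 27), (261, 22), (262, 26), (263, 31), (264, 34), (265, 30), (266, 27), (267, 29), (268, 30), (269, 29), (270, 28), (271, 29), (272, 31), (273, 29), (274, 29), (275, 31), (276, 32), (277, 30), (278, 31), (279, 32), (280, 32), (281, 34), (282, 46), (283, 63), (284, 61), (285, 53), (286, 44), (287, 43), (288, 45), (289, 48), (290, 57), (291, 76), (292, 88), (293, 96), (294, 97), (295, 97), (296, 98), (297, 97), (298, 98), (299, 97), (300, 98), (301, 98), (302, 98), (303, 96), (304, 97), (305, 97)]
330 [(250, 100), (251, 101), (252, 101), (253, 102), (254, 102), (255, 102), (256, 103), (257, 99), (258, 90), (259, 70), (260, 43), (261, 29), (262, 26), (263, 27), (264, 29), (265, 29), (266, 27), (267, 30), (268, 30), (269, 28), (270, 29), (271, 28), (272, 28), (273, 31), (274, 32), (275, 28), (276, 30), (277, 31), (278, 28), (279, 30), (280, 31), (281, 30), (282, 31), (283, 36), (284, 46), (285, 57), (286, 55), (287, 46), (288, 45), (289, 44), (290, 44), (291, 50), (292, 62), (293, 80), (294, 91), (295, 97), (296, 97), (297, 96), (298, 97), (299, 97), (300, 98), (301, 95), (302, 95), (303, 96), (304, 97), (305, 97)]
[ 0.58133811 -0.02340366  0.16547066] [ 2.50326945 -4.63522458  3.7693021 ]
-0.026 [321.17879785 279.89387944]
-0.024 [321.20016347 281.96650855]
-0.022 [321.22203556 284.08826873]
-0.02 [321.24443234 286.26092791]
-0.016 [321.29087735 290.76644942]
rim [321.21975832 259.49701109]
rim [321.22777875 254.7463607 ]
```

servo_tool([
  {"dp": [0,0,-0.003],"rot": [0,0,0],"claw": 0},
  {"dp": [0,0,0],"rot": [0,0,0],"claw": 0},
  {"dp": [0,0,0],"rot": [0,0,0],"claw": 0},
  {"dp": [0,0,0],"rot": [0,0,0],"claw": 0},
  {"dp": [0,0,0],"rot": [0,0,0],"claw": 0},
  {"dp": [0,0,0],"rot": [0,0,0],"claw": 0},
], squeeze=90)

```text
clock: 6.5
ee_pos: [0.5814, -0.0234, 0.1633]
ee_rot: [3.14, -0.001, 0.383]
contact_force: [0.3, -4.4, 7.3]
width: 0.0202
gripper_force: 87.5
```

```bash
cat > m.py <<'E'
from h import *
g=cv2.cvtColor(env.capture('wrist'),cv2.COLOR_RGB2GRAY)
s=env.get_state();y=s['ee_rot'][2];xt=np.array([np.cos(y),np.sin(y)]);p=np.array(s['ee_pos']);print(s['clock'],p,s['ee_rot'],s['contact_force'],s['ft_torque'],s['gripper_force'])
for c in (322,330): print(c,'270+',g[270:300,c-1:c+2].mean(1).astype(int))
print('z.14 row',proj('wrist',(*(p[:2]+.011*xt),.14)), 'z.146',proj('wrist',(*(p[:2]+.011*xt),.146)))
E
python3 m.py
```

```text
6.55 [ 0.58139975 -0.02341927  0.16334285] [ 3.14025466e+00 -1.24521519e-03  3.82765448e-01] [ 1.16335774 -3.48730604  7.40956455] [-1.14025184 -0.2765352  -0.01682712] 87.55249857902527
322 270+ [ 29  31  29  30  29  31  31  29  31  28  29  30  26  31  35  38  42  42
  43  45  56  73  90  94 100  98  97  97  98  98]
330 270+ [29 31 32 28 29 31 31 30 29 30 28 32 32 32 29 33 36 40 43 40 43 50 62 79
 91 95 96 97 96 96]
z.14 row [321.2393843  282.63320065] z.146 [321.31138334 289.19837409]
```

servo_tool([
  {"dp": [0,0,-0.0008],"rot": [0,0,0],"claw": 0},
  {"dp": [0,0,0],"rot": [0,0,0],"claw": 0},
  {"dp": [0,0,0],"rot": [0,0,0],"claw": 0},
  {"dp": [0,0,0],"rot": [0,0,0],"claw": 0},
  {"dp": [0,0,0],"rot": [0,0,-0.1],"claw": 0},
  {"dp": [0,0,0],"rot": [0,0,-0.1],"claw": 0},
  {"dp": [0,0,0],"rot": [0,0,-0.1],"claw": 0},
  {"dp": [0,0,0],"rot": [0,0,-0.1],"claw": 0},
  {"dp": [0,0,0],"rot": [0,0,-0.1],"claw": 0},
])

```text
clock: 7.45
ee_pos: [0.5814, -0.0239, 0.163]
ee_rot: [3.14, -0.002, -0.013]
contact_force: [0.2, -6.9, 8.2]
width: 0.0198
gripper_force: 91.4
```

```bash
python3 m.py; python3 - <<'E'
from h import *
im=env.capture('wrist')
cv2.imwrite('pics/w5.png',cv2.resize(im[130:330,220:420,::-1],None,fx=3,fy=3,interpolation=cv2.INTER_CUBIC))
E
```

```text
7.5 [ 0.58135412 -0.02393178  0.16296069] [ 3.13989927e+00 -1.74961266e-03 -1.72143380e-02] [ 1.46853866 -5.5827762   8.25106402] [-1.70689219 -0.06225008  0.19715515] 90.81070397340227
322 270+ [28 29 32 33 24 30 30 33 30 30 31 30 33 31 38 42 42 43 42 51 65 82 92 95
 98 96 98 96 97 97]
330 270+ [31 33 36 31 32 30 31 32 28 31 30 29 30 29 32 33 36 42 42 44 45 52 69 85
 94 94 95 94 95 95]
z.14 row [321.70260542 282.41358823] z.146 [321.79951048 288.97886082]
```

View pics/w5.png

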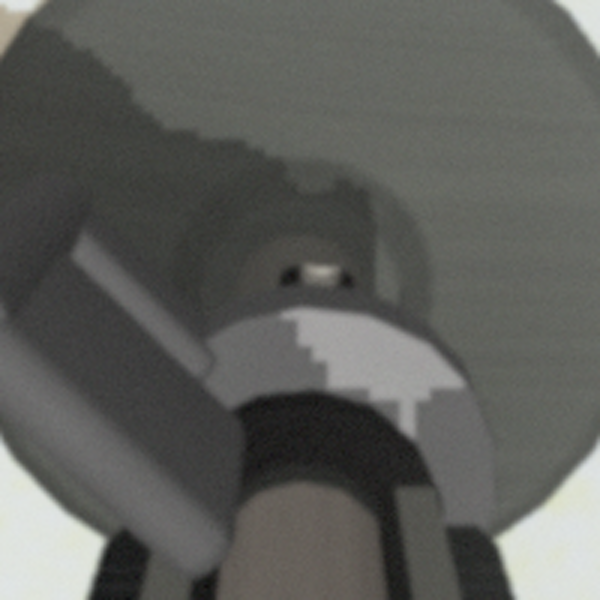

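servo_tool([
  {"dp": [0,0,0],"rot": [0,0,-0.1],"claw": 0},
  {"dp": [0,0,0],"rot": [0,0,-0.1],"claw": 0},
  {"dp": [0,0,0],"rot": [0,0,-0.1],"claw": 0},
  {"dp": [0,0,0],"rot": [0,0,0],"claw": 0},
])

```text
clock: 7.95
ee_pos: [0.5814, -0.0242, 0.163]
ee_rot: [3.14, -0.002, -0.248]
contact_force: [0.9, -6.5, 9.8]
width: 0.0203
gripper_force: 89.9
```

```bash
python3 m.py
```

```text
8.0 [ 0.58137999 -0.02422275  0.16300009] [ 3.13994230e+00 -2.25761646e-03 -2.46215835e-01] [ 1.0386034  -7.56636798  8.63882533] [-2.04768739 -0.18395592  0.19717121] 89.84185973124113
322 270+ [32 33 33 31 32 30 33 33 28 35 32 34 32 30 37 44 42 43 44 50 65 80 90 93
 93 94 94 94 93 94]
330 270+ [35 32 31 32 29 34 32 30 30 32 32 30 30 33 29 35 36 42 44 43 44 53 66 82
 89 92 91 92 91 93]
z.14 row [321.74181664 281.92820286] z.146 [321.84119704 288.47176419]
```

servo_tool([
  {"dp": [0,0,0],"rot": [0,0,-0.1],"claw": 0},
  {"dp": [0,0,0],"rot": [0,0,-0.1],"claw": 0},
  {"dp": [0,0,0],"rot": [0,0,-0.1],"claw": 0},
  {"dp": [0,0,0],"rot": [0,0,-0.1],"claw": 0},
  {"dp": [0,0,0],"rot": [0,0,-0.1],"claw": 0},
  {"dp": [0,0,0],"rot": [0,0,-0.1],"claw": 0},
  {"dp": [0,0,0],"rot": [0,0,0],"claw": 0},
])

```text
clock: 8.7
ee_pos: [0.5811, -0.0248, 0.163]
ee_rot: [3.14, -0.003, -0.719]
contact_force: [-1.6, -9.3, 8.0]
width: 0.0202
gripper_force: 91.2
```

```bash
python3 m.py
```

```text
8.75 [ 0.58113103 -0.02476094  0.1630003 ] [ 3.14003539e+00 -2.78900547e-03 -7.17735376e-01] [ 0.15860587 -8.84194722  8.91669579] [-2.64414197  0.0412813   0.15705603] 91.06313092284836
322 270+ [41 39 40 41 41 38 41 39 37 39 40 40 40 39 41 43 45 43 43 52 68 83 90 90
 91 89 91 91 89 90]
330 270+ [41 41 41 37 41 39 41 40 40 41 42 40 37 40 39 39 41 41 44 43 46 57 70 82
 86 88 90 89 87 88]
z.14 row [321.70223614 281.02009726] z.146 [321.80054266 287.5253179 ]
```

servo_tool([
  {"dp": [0,0,0],"rot": [0,0,-0.08],"claw": 0},
  {"dp": [0,0,0],"rot": [0,0,-0.08],"claw": 0},
  {"dp": [0,0,0],"rot": [0,0,0],"claw": 0},
])

```text
clock: 9.05
ee_pos: [0.581, -0.0249, 0.163]
ee_rot: [3.14, -0.003, -0.845]
contact_force: [-1.7, -9.6, 9.3]
width: 0.0201
gripper_force: 92.0
```

```bash
python3 m.py
```

```text
9.1 [ 0.58101332 -0.02491057  0.16299081] [ 3.14000431e+00 -2.92392963e-03 -8.43349563e-01] [-1.39652478 -8.71725224  8.24269493] [-2.7769739   0.18214549  0.16595553] 91.8993393110577
322 270+ [ 38  38  41  39  41  41  38  40  37  39  39  41  38  41  42  42  46  45
  47  60  79  93  99  98 101 100  98  97  96  93]
330 270+ [ 40  40  42  39  42  39  40  41  40  40  38  38  40  42  41  41  43  45
  45  47  55  70  87  99  99 101 101  99 100  98]
z.14 row [321.63984728 280.76909489] z.146 [321.7362884  287.26396827]
```

servo_tool([
  {"dp": [0,0,0],"rot": [0,0,-0.06],"claw": 0},
  {"dp": [0,0,0],"rot": [0,0,-0.06],"claw": 0},
  {"dp": [0,0,0],"rot": [0,0,0],"claw": 0},
])

```text
clock: 9.4
ee_pos: [0.5808, -0.0247, 0.163]
ee_rot: [3.14, -0.003, -0.937]
contact_force: [-2.6, -8.7, 8.9]
width: 0.02
gripper_force: 102.8
```

```bash
python3 m.py; python3 - <<'E'
from h import *
im=env.capture('wrist')
cv2.imwrite('pics/w6.png',cv2.resize(im[130:330,220:420,::-1],None,fx=3,fy=3,interpolation=cv2.INTER_CUBIC))
E
```

```text
9.45 [ 0.58080394 -0.02472334  0.16302727] [ 3.13997217e+00 -2.66455590e-03 -9.36399503e-01] [-1.93101394 -8.25619625  8.89290871] [-2.47247945  0.63780071  0.73905178] 102.66568198800087
322 270+ [ 40  40  42  40  40  40  39  39  41  38  39  37  40  41  44  43  45  48
  56  80  92  99 100 102  99 100  99 100  98  99]
330 270+ [ 43  40  43  44  41  40  42  38  41  39  41  41  38  42  41  46  46  47
  45  54  71  87  96  98 100 101 102 102 100 100]
z.14 row [321.58381677 280.48472598] z.146 [321.67871233 286.9718863 ]
```

View pics/w6.png

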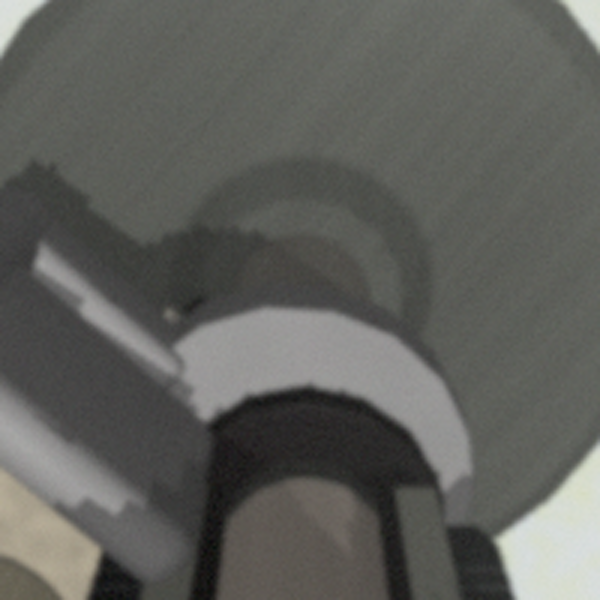

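servo_tool([
  {"dp": [0,0,0],"rot": [0,0,-0.04],"claw": 0},
  {"dp": [0,0,0],"rot": [0,0,0],"claw": 0},
  {"dp": [0,0,0],"rot": [0,0,0],"claw": 0},
  {"dp": [0,0,0],"rot": [0,0,0],"claw": 0},
])

```text
clock: 9.9
ee_pos: [0.5808, -0.0245, 0.1631]
ee_rot: [3.14, -0.003, -0.967]
contact_force: [-2.1, -8.1, 9.5]
width: 0.0199
gripper_force: 106.1
```

```bash
python3 m.py
```

```text
9.95 [ 0.58078705 -0.02449998  0.16304506] [ 3.14011118e+00 -2.53107662e-03 -9.66853575e-01] [-2.63047798 -9.17071314 10.03306027] [-2.30250199  0.82560789  1.056801  ] 106.10667418688536
322 270+ [ 39  41  39  39  41  39  38  41  38  39  39  38  38  44  44  42  44  51
  66  85  94  98  99  98 100  99 101  98  98  97]
330 270+ [ 40  40  39  40  41  39  40  40  38  42  40  40  39  41  43  46  46  47
  49  65  79  93 101  99 100 101 101 100 100 101]
z.14 row [321.5026769  280.44792678] z.146 [321.59223633 286.93490471]
```

```bash
python3 - <<'E'
from h import *
im=env.capture('wrist')
cv2.imwrite('pics/w7.png',cv2.resize(im[150:400,100:380,::-1],None,fx=2.4,fy=2.4,interpolation=cv2.INTER_CUBIC))
# w4 paddle top ridge, camera pose at that moment rebuilt from present one
c=env.calibration('wrist');P=np.array(c['pose']);s=env.get_state()
from scipy.spatial.transform import Rotation as R
def T(p,r):
    M=np.eye(4);M[:3,:3]=R.from_euler('xyz',r).as_matrix();M[:3,3]=p;return M
X=np.linalg.inv(T(s['ee_pos'],s['ee_rot']))@P
for nm,p,r,a,b in (('w4',[.5814,-.0234,.1654],[3.1403,-.0011,.3828],(305,308),(253,208)),('w6',[.5808,-.0247,.1630],[3.14,-.0027,-.9364],None,None)):
    c2=dict(mtx=c['mtx'],pose=T(p,r)@X)
    if a:
        u,v=atz('w',a,.176,c2),atz('w',b,.176,c2);print(nm,u,v,np.degrees(np.arctan2(*(v-u)[1::-1])),np.degrees(np.arctan2(*(v-np.array([.581,-.0235,0]))[1::-1])))
def th(deg,r,z=.176): return proj('wrist',(.581+r*np.cos(np.radians(deg)),-.0242+r*np.sin(np.radians(deg)),z),c)
for d in (0,-5,-10,-15,-20): print(d,(th(d,.02)-[100,150])*2.4,(th(d,.06)-[100,150])*2.4)
E
```

```text
w4 [ 0.59493043 -0.01218113  0.176     ] [0.61922717 0.01339057 0.176     ] 46.464533468988456 43.980617291881835
0 [403.28706468 425.94628234] [127.05235078 261.88555767]
-5 [411.04583839 416.40991983] [148.92665023 229.66190402]
-10 [419.79337092 407.48133165] [174.47297409 199.06695543]
-15 [429.46547807 399.24103051] [203.54307426 170.45932732]
-20 [439.9882835  391.76453629] [235.93378988 144.19040709]
```

View pics/w7.png

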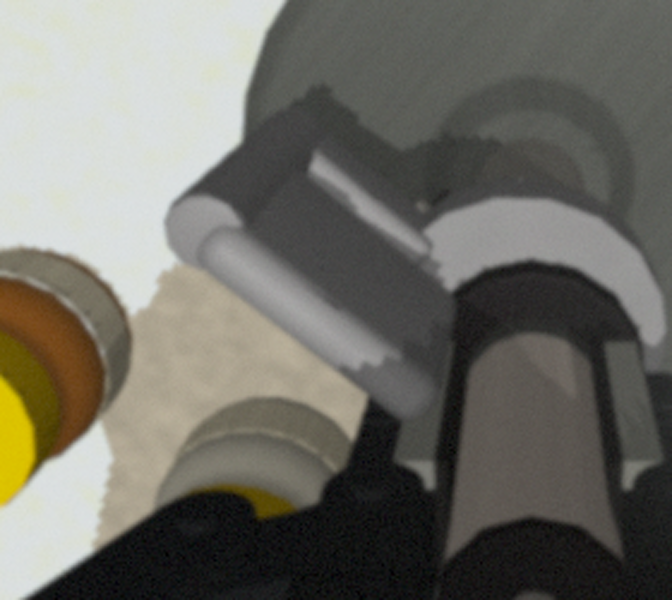

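```bash
cat > snap.py <<'E'
import sys,pickle
from h import *
s=env.get_state();c=env.calibration('wrist');im=env.capture('wrist')
pickle.dump((c,im),open(sys.argv[1],'wb'));print(s['clock'],s['ee_pos'],s['ee_rot'],s['ft_torque'],s['contact_force'],s['gripper_force'])
E
python3 snap.py a.pkl
```

```text
10.0 [ 0.580789   -0.0245101   0.16305517] [ 3.14012510e+00 -2.55686300e-03 -9.66861245e-01] [-2.31902896  0.75969516  0.99387566] [-2.80669219 -7.82045444  8.57278499] 106.1059313826263
```

servo_tool([
  {"dp": [0,0,0],"rot": [0,0,-0.03],"claw": 0},
  {"dp": [0,0,0],"rot": [0,0,-0.03],"claw": 0},
  {"dp": [0,0,0],"rot": [0,0,0],"claw": 0},
  {"dp": [0,0,0],"rot": [0,0,0],"claw": 0},
])

```text
clock: 10.45
ee_pos: [0.5806, -0.024, 0.1631]
ee_rot: [3.14, -0.002, -1.013]
contact_force: [-4.2, -6.0, 10.8]
width: 0.0202
gripper_force: 107.3
```

```bash
python3 snap.py b.pkl; cat > cmp.py <<'E'
import pickle
from h import *
(ca,a),(cb,b)=[pickle.load(open(f,'rb')) for f in ('a.pkl','b.pkl')]
ga,gb=[cv2.cvtColor(i,cv2.COLOR_RGB2GRAY) for i in (a,b)]
# rectify plane z=.176 to world grid (0.25 mm/px), compare the paddle
def rect(g,c,z=.176,res=.00025):
    q=[(.57,.02),(.66,.02),(.66,-.07),(.57,-.07)]
    src=np.float32([proj('w',(*k,z),c) for k in q]); dst=np.float32([(0,0),(360,0),(360,360),(0,360)])
    return cv2.warpPerspective(g,cv2.getPerspectiveTransform(src,dst),(360,360))
ra,rb=rect(ga,ca),rect(gb,cb)
for n,(u,v) in {'outer':atz('w',(185,248),.176,ca)[:2],'mid':atz('w',(228,277),.176,ca)[:2]}.items() if False else {'outer':atz('w',(185,248),.176,ca)[:2],'mid':atz('w',(228,277),.176,ca)[:2],'inner':atz('w',(272,315),.176,ca)[:2]}.items():
    X,Y=int((u-.57)/.00025),int((.02-v)/.00025); h=22
    t=ra[Y-h:Y+h,X-h:X+h]; y0,x0=Y-h-16,X-h-16
    m=cv2.matchTemplate(rb[y0:y0+2*h+32,x0:x0+2*h+32],t,cv2.TM_CCOEFF_NORMED); _,mx,_,l=cv2.minMaxLoc(m)
    print(n,(u,v),'shift mm',(l[0]-16)*.25,-(l[1]-16)*.25,mx)
E
python3 cmp.py
```

```text
10.45 [ 0.58063564 -0.02402151  0.16309877] [ 3.14033249e+00 -1.94551125e-03 -1.01299918e+00] [-1.69972323  1.26533429  1.36313908] [-4.16834657 -6.0238551  10.76357605] 107.25293029099703
outer (np.float64(0.6349438267844715), np.float64(-0.032587849547442274)) shift mm -0.25 -0.25 0.9836719632148743
mid (np.float64(0.6199517992401555), np.float64(-0.03179986557683255)) shift mm -1.0 0.0 0.9977926015853882
inner (np.float64(0.6023278089119519), np.float64(-0.028555818498957372)) shift mm -0.5 0.0 0.9767723679542542
```

```bash
python3 m.py; python3 -c "
from station import env
print(env.hand_in())"
```

```text
10.55 [ 0.58063266 -0.02404733  0.16309309] [ 3.14029855e+00 -1.94034020e-03 -1.01302956e+00] [-4.28268562 -6.8822161  10.78655063] [-1.78057677  1.2344907   1.30960923] 107.24958811886609
322 270+ [ 42  41  40  40  38  38  41  41  40  37  41  42  45  47  44  47  52  71
  88  96  98  99  99  98  99  99  99 100  99  97]
330 270+ [ 39  40  38  37  39  39  40  40  40  38  42  42  44  44  44  47  46  52
  67  85  93  99 100 101 101  99 100 100 100 101]
z.14 row [321.46014662 280.27319315] z.146 [321.54587063 286.76203231]
the job is handed in; nothing more can be done
None
```

I handed the job in at 10.6 s with the leg still gripped, its mark level with the collar's rim by my measurement (about 1 mm or better), and the cam lever closed against its stop. The hand-in gave no verdict. I did not measure the bystanders again at the end, but I saw no sign of contact with any of them.

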